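# Snap the retaining clip onto the solder feeder's axle

### The arm

A 7-joint arm with a two-finger parallel gripper is mounted at the origin on a cart in front of the work surface, level with it; the furniture and walls round the work are solid. World frame = base frame: x ahead of the robot, y to its left, z up, the work surface at z = 0. Lengths are in mm, angles in rad, forces in N, time in s.
With the tool pointing down it reaches from about 400 to 875 mm from the base axis. Payload 4.4 kg.
Tool frame: the origin (TCP) lies on the front face of the gripper's body, between the roots of the fingers; the fingertips stand 73 mm ahead of it and the grasp point (between the pads) lies 54 mm ahead of it; z points along the fingers, y is the line along which they close (so a half turn about z gives the same grasp; the last joint's range is limited). The gripper opens to 85 mm and grips with 20 to 120 N. Pads are 22 mm wide; open, the fingers measure 114 mm over their backs; the gripper's body (76 mm by 85 mm) begins 54 mm behind the grasp point. The pads swing forward as they close: fully open they stand 13 mm farther back than shut.
Start: joints at [1.221, 0.628, 0.038, 1.517, -0.027, 0.996, -0.02], TCP at [182.029, -624.005, 303.913] pointing down, gripper open.
Joint ranges: [-3.06, 3.06], [-0.37, 2.12], [-1.25, 1.32], [0.18, 2.47], [-1.1, 4.24], [0.23, 1.98], [-2.94, 2.94]. Speed limits (rad/s): [2.57, 2.57, 3.14, 3.14, 3.14, 3.14, 3.14].

### API

Orientations are given as a rotation vector (axis times angle).
In Python, from bench import ctrl, get_image gives the robot as it stands. The module is installed in compiled form; this text tells all that it offers.
- The arm moves only by the tool carry_out, never from a script. Its argument "moves" is a list of rows, each a list of 2 entries, a list of its own where there are three numbers: the shift along the tool's x, y, z in cm, then the turn, a rotation vector about the tool's x, y, z in rad. In form: [[[dx, dy, dz], [wx, wy, wz]], ...]. A call has 1 to 5 rows; each row shifts and turns the commanded pose from where the row before left it, along the tool's axes as they then stand; what a row does not reach is not made up. A row lasts 1/12 s, in which the tool goes at most 41.7 mm and 7.16 degrees, less where a joint would pass 70% of its speed; a pose out of reach is approached as far as the arm can. A call is refused whole if a number of a shift passes 4.17 or a number of a turn 0.125, either way. A call with a gripper value outside its range is refused whole. "claw" is the opening, from 0 (shut) to 1 (fully open), set as the call begins (left out, the last holds). The fingers move at their own pace and stop on an object; "grip_force" is the grip in N (left out, the last holds). Time passes only in rows, so rows that do not move let the fingers close. It gives the time, the measured TCP pose, the force, the opening and the grip force at its end, in the units of the state.
- ctrl.state(): the state, without advancing time (a new reading comes with each control period).
- get_image(name): name is "side" or "top" or "wrist"; returns a dict with "color" (420x560x3 uint8, red, green, blue), "vfov" (degrees; the focal length in pixels is half the picture's height over the tangent of half this angle, whatever the lens; pixels are square), "cx", "cy" (the principal point, pixels), "rvec" (rotation vector, rad) and "tvec" (3), from world to camera coordinates, as OpenCV has them. Camera axes: x right, y down, z forward; pixel columns grow to the right and rows downward; lengths in mm; the calibration is good to about 2 mm. A picture is of the moment at which its call begins. There is no depth.
- ctrl.job_done(): hands the job in; it is judged then, once.
The state is a dict: "t": time; "joint_pos": joint angles; "joint_vel": joint speeds; "tau": joint torques, N m; "position": TCP position; "ee_rot": TCP orientation; "wrist_force": force on the tool from outside, world axes, zero at the start; "ft_torque": the same for the moment, N m; "width": finger opening in mm; "grip_force": force on a finger pad.
Only numpy, scipy, OpenCV 4.12 (cv2) and the standard library are available. Lean on these libraries where they do the work, as an engineer would, in place of code of your own. Each camera call takes 0.05 s, during which the arm holds its last target. There are 200 camera calls.

### The job

Take the spring retaining clip out of its rack and fit it to the axle of the solder-wire feeder: find the groove near the axle's free end by feel, push the clip sideways over the axle into that groove until it is fully home, and let go of it. Use a gentle hand: a firm push snaps it in, but the clip must never be forced against the axle, least of all where there is no groove.

Things in the scene. Friction and masses are not known exactly. Their poses are not given: they have to be found in the camera images.
- clip: Open C-shaped spring clip of 5 mm round steel wire (30 mm wide, mouth down) under a grey plastic tab; 45 to 90 g, stands in the rack. Origin: centre of the bore, where the axle's centre line lies once the clip is home. x across the mouth, y along the bore's axis, z up to the tab. Two sprung arms: the mouth is 17 mm wide at its lips (12 mm below the origin), 13 mm at the throat (5 mm below).
- clip_tab (a point): Middle of the clip's tab, 33 mm above the clip's origin. The tab is 30 mm wide (x), 10 mm thick (y), 36 mm high (z). Pinch it across its 10 mm thickness from above, with the fingertips 4 to 15 mm below this point, so that they clear the axle.
- rack: Black block 66 x 46 x 30 mm (x, y, z), fixed, origin at the centre of its underside, z up. A pocket of 35 x 6.5 mm in its top, 20 mm deep, holds the clip's wire, the clip's y along the rack's y and its origin 22 mm above the rack's; the clip comes out straight up.
- stand: Grey solder-wire feeder, fixed: foot 110 x 120 x 10 mm, origin at the centre of its underside, z up. Steel axle, diameter 24 mm, along y, centre line at x = 0, z = 75 mm. From -y to +y: cheek (y -57 to -45 mm, 98 mm high), solder spool of 53 mm, sleeve of 28 mm diameter, bare axle with one square groove, free end. Clip and tool come from above, clip's y along this y (either way).
- groove (a point): Design place of the groove's middle, on the axle's centre line, 45 mm to +y of the stand's origin. The axle is clamped by hand: the true groove is up to 11 mm off along y, unmeasured, and stays put. Groove 7 mm wide, floor 16 mm in diameter. From its true middle the sleeve's face is 14 mm to -y, the free end 28 mm to +y; the spool's face is 46 mm to -y of this point.
- axle_top (a point): Top of the 24 mm axle above the design place of the groove. Beside the groove the lips stop on the axle, the clip's origin about 7 mm above this point; 10 N sinks it 2 to 4 mm, then it jams. Over the groove (within 1 to 2 mm) it sinks freely to 2 mm below this point; a push of 6 to 12 N then snaps it to the groove's floor, origin 12 mm below, where it stays. Over 50 N on the feeder is forcing.
There are look-alikes about, which are no part of the job. Of the things shaped like the clip, the steel one is meant.

How it is judged:
By the outcome, as a careful person would: the job done as asked, in the order asked, and still so for the second after the job is handed in, with the robot touching nothing.
It also fails if it takes over 58 s, if anything falls off the work surface, if the arm or the gripper's body presses on something with over 40 N, if the wrist force passes 120 N, or if a joint passes its speed limit or range.

## Working session

There is one attempt and no reset: what is moved stays moved. The work goes in short steps, Python scripts to look and compute and a tool call to move; the robot and the scene stay as the last step left them, time stands still between calls to the robot, and variables do not carry over. Pictures are saved under pics/ and viewed, at most 10 in all, crops included, and the job is handed in when it is done.

Besides the shell and the picture viewer there is one more tool, called after "Emit:" as name([rows], argument=value, ...), one row to a line, values as JSON. carry_out: Moves the arm, as the interface text tells. Its arguments: {"type":"object","properties":{"moves":{"type":"array"},"claw":{"type":"number"},"grip_force":{"type":"number"}},"required":["moves"]}

```bash
mkdir -p pics
cat > h.py <<'E'
import numpy as np, cv2
from bench import ctrl, get_image
from scipy.spatial.transform import Rotation as R
def save(name,fn,crop=None,s=1):
    d=get_image(name); im=d['color'][:,:,::-1]
    np.savez('pics/'+fn+'.npz',**d)
    if crop: x0,y0,x1,y1=crop; im=im[y0:y1,x0:x1]
    if s!=1: im=cv2.resize(im,None,fx=s,fy=s,interpolation=cv2.INTER_CUBIC)
    cv2.imwrite('pics/'+fn+'.png',im); return d
def cam(d):
    f=d['color'].shape[0]/2/np.tan(np.radians(float(d['vfov']))/2)
    K=np.array([[f,0,float(d['cx'])],[0,f,float(d['cy'])],[0,0,1]])
    return K,R.from_rotvec(np.ravel(d['rvec'])).as_matrix(),np.ravel(d['tvec'])
def ray(d,u,v):
    K,Rm,t=cam(d); return -Rm.T@t, Rm.T@np.linalg.solve(K,[u,v,1.])
def onz(d,u,v,z):
    c,r=ray(d,u,v); return c+r*(z-c[2])/r[2]
def proj(d,P):
    K,Rm,t=cam(d); q=(K@(Rm@np.atleast_2d(P).T+t[:,None])); return (q[:2]/q[2]).T
def tri(obs):
    A=0;b=0
    for d,u,v in obs:
        c,r=ray(d,u,v); r/=np.linalg.norm(r); M=np.eye(3)-np.outer(r,r); A=A+M; b=b+M@c
    return np.linalg.solve(A,b)
def L(fn): return dict(np.load('pics/'+fn+'.npz'))
E
python3 - <<'E'
from h import *
for n in ['side','top']:
    d=save(n,n+'0',s=1.42); K,Rm,t=cam(d); print(n,d['vfov'],-Rm.T@t,Rm[2])
print(ctrl.state())
E
```

```text
side 44.89525888544694 [ 280.40456141 -933.01488142  472.20820254] [ 0.27778405  0.84732053 -0.45264107]
top 51.01052667892128 [ 387.75805056 -205.54347043  933.81035584] [ 0.19172635  0.02241814 -0.98119235]
{'t': 0.1, 'joint_pos': array([ 1.22116705,  0.62921997,  0.0384474 ,  1.51825609, -0.02698882,
        0.99630986, -0.02001846]), 'joint_vel': array([ 0.00125617, -0.00333049, -0.00027165, -0.00157121, -0.00120415,
        0.00080003, -0.00034519]), 'tau': array([ 2.14177882e-03, -5.64532685e+01,  1.23003881e+00, -1.93975192e+01,
        1.12034639e-02,  5.40197681e-03, -7.18374821e-06]), 'position': array([ 181.92793662, -623.57105889,  303.10662204]), 'ee_rot': array([-3.10837543e+00, -4.44086811e-01,  4.12054634e-04]), 'wrist_force': array([ 0.6069418 , -0.57305882, -0.15826713]), 'ft_torque': array([-0.03245105, -0.03144471, -0.04062359]), 'grip_force': 0.0, 'width': 85.52622135489145}
```

View pics/side0.png

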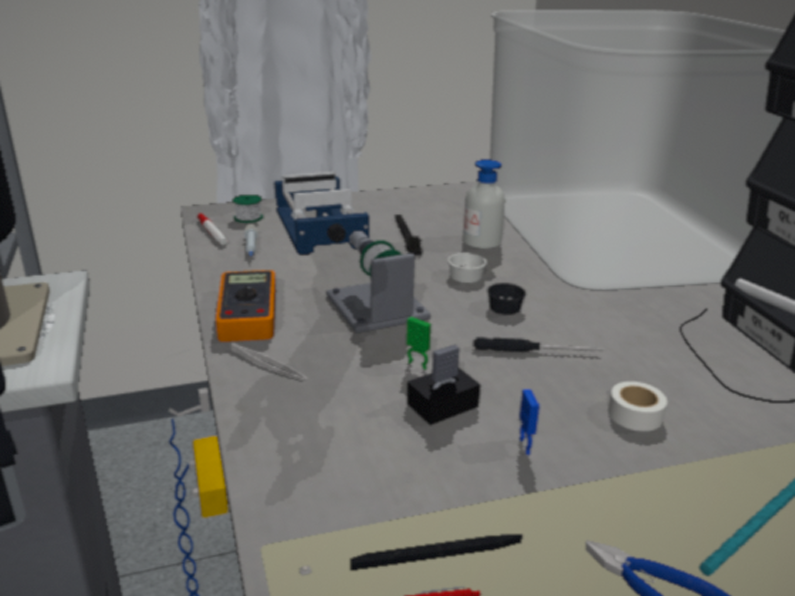

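View pics/top0.png

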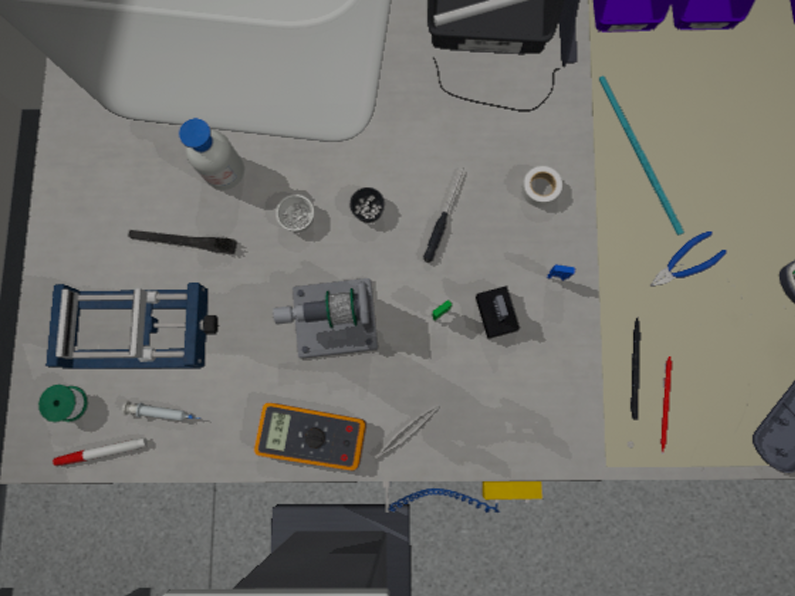

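Clip-like objects in the side view: green at (418,340), blue at (528,415), and grey-tabbed steel in the black rack at (445,370). The last fits, being steel with a grey tab in the black rack. Next I'll confirm it and measure in crops.

Run:
```python
from h import *
import cv2
s=L('side0')['color'][:,:,::-1]; t=L('top0')['color'][:,:,::-1]
a=cv2.resize(s[160:300,225:345],None,fx=4.2,fy=4.2,interpolation=cv2.INTER_CUBIC)
cv2.imwrite('pics/c1.png',a)
b=cv2.resize(t[190:260,185:375],None,fx=4.2,fy=4.2,interpolation=cv2.INTER_CUBIC)
cv2.imwrite('pics/c2.png',b)
```

```text
(no output)
```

View pics/c1.png

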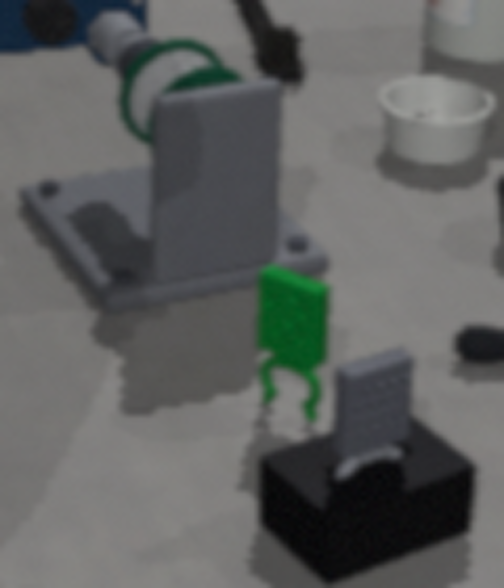

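View pics/c2.png

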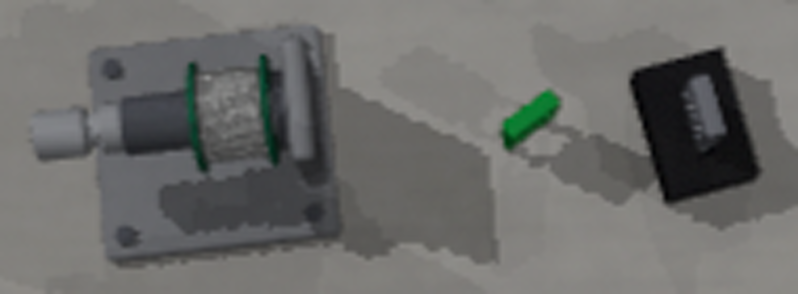

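The crops confirm the target: a grey tab over steel wire in the black rack. The green clip stands between the rack and the stand. I read off the corners for fitting.

Run:
```python
from h import *
from scipy.optimize import least_squares
T=L('top0');S=L('side0')
def p2(u,v): return ((u+.5)/4.2-.5+185,(v+.5)/4.2-.5+190)
def p1(u,v): return ((u+.5)/4.2-.5+225,(v+.5)/4.2-.5+160)
def fit(pts,x0):
    def w(p,m): 
        r=R.from_euler('z',p[2]).as_matrix(); return r@np.array(m,float)+[p[0],p[1],0]
    f=lambda p: np.concatenate([(proj(d,w(p,m))[0]-uv) for d,uv,m in pts])
    r=least_squares(f,x0,loss='soft_l1'); print(r.x,r.cost); print(f(r.x).reshape(-1,2).round(1).tolist()); return r.x
rk=[(T,p2(632,75),(33,23,30)),(T,p2(722,48),(33,-23,30)),(T,p2(760,172),(-33,-23,30)),
 (S,p1(262,463),(-33,23,30)),(S,p1(473,466),(33,-23,30)),(S,p1(330,512),(-33,-23,30)),
 (S,p1(337,372),(-15,-5,73)),(S,p1(412,350),(15,-5,73))]
x=fit(rk,[400,-330,0])
st=[(T,p2(90,48),(55,60,10)),(T,p2(320,25),(55,-60,10)),(T,p2(338,235),(-55,-60,10)),(T,p2(108,260),(-55,60,10)),
 (S,p1(100,300),(-55,-60,10)),(S,p1(328,255),(55,-60,10)),(S,p1(22,190),(-55,60,10)),
 (S,p1(158,92),(-30,-57,98)),]
y=fit(st[:-1],[400,-150,0])
# axle axis: top pixels to y along stand
for n,u,v in [('free',32,132),('a',88,125),('b',103,124),('c',120,124),('sleeve/spool',188,122)]:
    P=onz(T,*p2(u,v),75+9); q=R.from_euler('z',-y[2]).as_matrix()@(P-[y[0],y[1],0]); print(n,q.round(1))
g=onz(T,*p2(530,120),60);print('green',g.round(0), onz(T,395,192,30).round(0))
```

```text
[ 542.3161822  -323.17582891  100.79911666] 6.415543414606777
[[-0.5, -0.5], [-0.9, -0.0], [-0.2, 0.5], [-1.4, -1.2], [0.2, -0.2], [-0.2, 1.9], [2.1, 1.8], [0.1, 1.6]]
[539.3225725  -82.13597885 132.03346396] 2.643163204003352
[[-0.3, -0.1], [0.3, -0.0], [0.5, 0.6], [-1.4, 0.2], [0.9, 0.1], [0.7, 0.8], [-0.8, -1.0]]
free [-0.  75.5 84. ]
a [ 0.7 49.1 84. ]
b [ 0.5 42.  84. ]
c [-0.3 34.  84. ]
sleeve/spool [-2.5  2.2 84. ]
green [ 540. -241.   60.] [ 598. -420.   30.]
```

```bash
cat >> h.py <<'E'
def plan(tgt,yaw,s=None):
    """tool delta (cm) in frame after rotating, and z turn, to tgt TCP with tool y along (-sin yaw,cos yaw) mod pi"""
    s=s or ctrl.state(); A=R.from_rotvec(s['ee_rot'])
    best=None
    for k in (0,1):
        ya=yaw+k*np.pi; y=np.array([-np.sin(ya),np.cos(ya),0]); z=np.array([0,0,-1.]); x=np.cross(y,z)
        B=R.from_matrix(np.c_[x,y,z]); w=(A.inv()*B).as_rotvec()
        if best is None or np.linalg.norm(w)<np.linalg.norm(best[0]): best=(w,B)
    w,B=best
    d=np.array(tgt)-s['position']
    print('turn',w.round(4),'shift after turn cm',(B.inv().apply(d)/10).round(3),'before turn',(A.inv().apply(d)/10).round(3), 'toolx',B.apply([1,0,0]).round(3),'j7',s['joint_pos'][6].round(2))
def st():
    s=ctrl.state(); print(s['t'].__round__(2),s['position'].round(1),s['ee_rot'].round(3),'F',s['wrist_force'].round(1),'w',round(s['width'],1),'g',round(s['grip_force'],1)); return s
E
python3 - <<'E'
from h import *
plan([542,-323,210],0.268);
E
```

```text
turn [-0.0017  0.      0.0158] shift after turn cm [ 42.681 -19.449   9.311] before turn [ 42.984 -18.756   9.341] toolx [0.964 0.265 0.   ] j7 -0.02
```

Emit:
carry_out([
  [[3.5,-1.6,0],[0,0,0.016]],
  [[3.5,-1.6,0],[0,0,0]],
  [[3.5,-1.6,0],[0,0,0]],
  [[3.5,-1.6,0],[0,0,0]],
  [[3.5,-1.6,0],[0,0,0]],
], claw=0.6, grip_force=30)

```text
t: 0.52
position: [330.2, -498.6, 303.5]
ee_rot: [-3.113, -0.419, 0.0]
wrist_force: [1.1, -0.1, 0.1]
width: 51.5
grip_force: 0.0
```

Emit:
carry_out([
  [[3.5,-1.6,1],[0,0,0]],
  [[3.5,-1.6,1],[0,0,0]],
  [[3.5,-1.6,2],[0,0,0]],
  [[3.5,-1.6,2],[0,0,0]],
  [[3.5,-1.6,2],[0,0,0]],
])

```text
t: 0.93
position: [474.4, -378.1, 225.4]
ee_rot: [-3.113, -0.419, 0.0]
wrist_force: [0.3, -0.2, 0.2]
width: 51.3
grip_force: 0.0
```

Emit:
carry_out([
  [[3.5,-1.6,0.6],[0,0,0]],
  [[2.5,-1.0,0.6],[0,0,0]],
  [[1.6,-0.7,0],[0,0,0]],
  [[0,0,0],[0,0,0]],
])

```text
t: 1.27
position: [541.9, -322.4, 213.1]
ee_rot: [-3.109, -0.431, -0.003]
wrist_force: [0.1, 1.0, -1.1]
width: 51.3
grip_force: 0.0
```

Run:
```python
from h import *
st(); d=save('wrist','w1',s=1.42); plan([542,-323,119],0.268)
K,Rm,t=cam(d); print(-Rm.T@t,Rm[2],proj(d,[[542,-323,73],[542,-323,30]])*1.42)
```

```text
1.27 [ 541.9 -322.4  213.1] [-3.109e+00 -4.310e-01 -3.000e-03] F [ 0.1  1.  -1.1] w 51.3 g 0.0
turn [-0.0015 -0.0003  0.0044] shift after turn cm [ 0.289 -0.135  9.448] before turn [ 0.287 -0.119  9.448] toolx [0.964 0.265 0.   ] j7 -0.76
[ 605.49990784 -305.37974392  283.75864325] [-0.24693806 -0.06682908 -0.96672409] [[395.29771479 318.16497663]
 [395.39278571 295.14131173]]
```

View pics/w1.png

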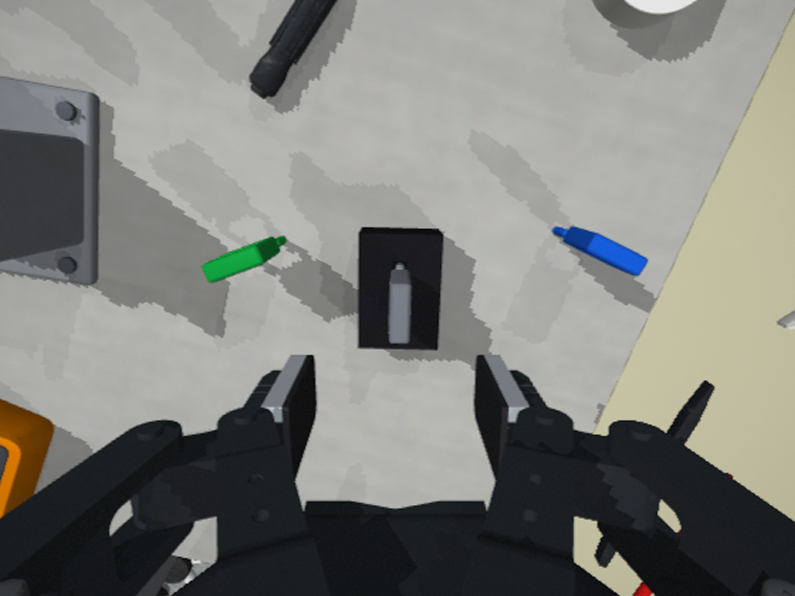

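The wrist view shows the clip tab's top at (399,316) and the rack centred at (400,291). Both are about 2 mm to tool +y of my estimate.

Run:
```python
from h import *
st(); plan([543.5,-324.5,119],0.268)
d=L('w1'); c=onz(d,399.5/1.42,316/1.42,73); print(c, onz(d,400/1.42,291/1.42,30))
```

```text
1.32 [ 539.6 -325.1  213.5] [-3.111 -0.426 -0.   ] F [ 0.1 -0.5  0.5] w 51.2 g 0.0
turn [-0.0015 -0.0003  0.0044] shift after turn cm [0.394 0.049 9.448] before turn [0.391 0.066 9.448] toolx [0.964 0.265 0.   ] j7 -0.76
[ 543.55781276 -324.6080609    73.        ] [ 544.98834685 -324.82210087   30.        ]
```

Emit:
carry_out([
  [[0.4,0.06,1.5],[0,0,0.004]],
  [[0,0,2.5],[0,0,0]],
  [[0,0,2.5],[0,0,0]],
  [[0,0,2.0],[0,0,0]],
  [[0,0,0.9],[0,0,0]],
])

```text
t: 1.73
position: [538.7, -328.1, 116.8]
ee_rot: [-3.113, -0.408, 0.008]
wrist_force: [-0.3, 0.6, 0.0]
width: 51.2
grip_force: 0.0
```

Emit:
carry_out([
  [[0,0,0],[0,0,0]],
  [[0,0,0],[0,0,0]],
])

```text
t: 1.9
position: [541.1, -328.2, 120.1]
ee_rot: [3.115, 0.41, -0.001]
wrist_force: [0.4, 0.2, -0.3]
width: 51.3
grip_force: 0.0
```

Run:
```python
from h import *
st(); d=save('wrist','w2',(140,100,420,310),s=2.8); plan([543.5,-324.5,119],0.268)
```

```text
1.9 [ 541.1 -328.2  120.1] [ 3.115e+00  4.100e-01 -1.000e-03] F [ 0.4  0.2 -0.3] w 51.3 g 0.0
turn [ 0.0013 -0.0006 -0.0056] shift after turn cm [ 0.258 -0.322  0.2  ] before turn [ 0.256 -0.324  0.2  ] toolx [0.964 0.265 0.   ] j7 -0.76
```

View pics/w2.png

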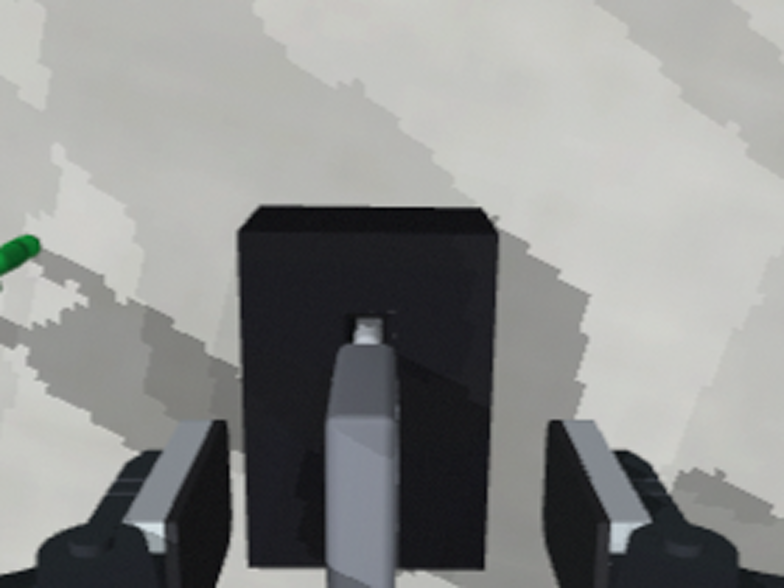

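The tab spans columns 327–399 against a finger midline of 387. That is 3.4 mm to tool −y, which agrees with the computed −0.32 cm.

Emit:
carry_out([
  [[0.26,-0.32,0.1],[0,0,-0.004]],
  [[0,0,0],[0,0,0]],
  [[0,0,0],[0,0,0]],
])

```text
t: 2.2
position: [544.3, -323.1, 120.3]
ee_rot: [3.113, 0.42, 0.002]
wrist_force: [-0.5, 0.3, 0.3]
width: 51.1
grip_force: 0.0
```

Run:
```python
from h import *
st(); plan([543.7,-324.6,119],0.268)
```

```text
2.2 [ 544.3 -323.1  120.3] [3.113e+00 4.200e-01 2.000e-03] F [-0.5  0.3  0.3] w 51.1 g 0.0
turn [ 0.0009 -0.0015  0.0006] shift after turn cm [-0.1    0.13   0.131] before turn [-0.101  0.13   0.131] toolx [0.964 0.265 0.   ] j7 -0.77
```

Emit:
carry_out([
  [[-0.05,0.06,0.1],[0,0,0]],
  [[0,0,0],[0,0,0]],
  [[0,0,0],[0,0,0]],
  [[0,0,0],[0,0,0]],
  [[0,0,0],[0,0,0]],
], claw=0, grip_force=40)

```text
t: 2.62
position: [543.2, -324.1, 118.4]
ee_rot: [3.113, 0.419, -0.0]
wrist_force: [0.4, 0.6, 1.7]
width: 9.5
grip_force: 41.6
```

Emit:
carry_out([
  [[0,0,0],[0,0,0]],
  [[0,0,0],[0,0,0]],
  [[0,0,0],[0,0,0]],
  [[0,0,0],[0,0,0]],
  [[0,0,0],[0,0,0]],
])

```text
t: 3.03
position: [543.2, -324.1, 118.4]
ee_rot: [3.113, 0.419, 0.0]
wrist_force: [-1.0, 0.7, 2.0]
width: 9.2
grip_force: 41.6
```

Run:
```python
from h import *
for i in range(6): st(); get_image('top')
```

```text
3.03 [ 543.2 -324.1  118.4] [3.113 0.419 0.   ] F [-1.   0.7  2. ] w 9.2 g 41.6
3.08 [ 543.2 -324.1  118.3] [ 3.113  0.419 -0.   ] F [-1.   0.9  2.2] w 9.3 g 41.7
3.13 [ 543.2 -324.1  118.3] [3.113 0.419 0.   ] F [-1.4  1.1  3.2] w 9.3 g 41.7
3.18 [ 543.2 -324.1  118.4] [ 3.113  0.419 -0.   ] F [-0.8  0.5  2.7] w 9.4 g 41.7
3.23 [ 543.3 -324.1  118.3] [3.113 0.419 0.   ] F [-0.7  0.4  1.9] w 9.1 g 41.7
3.28 [ 543.3 -324.1  118.3] [3.113 0.419 0.   ] F [-0.3  0.6  1. ] w 9.4 g 41.7
```

Grasp is good (9.3 mm, 42 N). Lifting straight up.

Emit:
carry_out([
  [[0,0,-1.0],[0,0,0]],
  [[0,0,-2.0],[0,0,0]],
  [[0,0,-3.0],[0,0,0]],
  [[0,0,-4.0],[0,0,0]],
  [[0,0,-3.0],[0,0,0]],
])

```text
t: 3.75
position: [543.6, -324.1, 251.0]
ee_rot: [3.113, 0.419, 0.002]
wrist_force: [0.7, -1.0, 0.2]
width: 9.5
grip_force: 41.4
```

Emit:
carry_out([
  [[0,0,0],[0,0,0]],
  [[0,0,0],[0,0,0]],
])

```text
t: 3.92
position: [544.3, -324.5, 250.9]
ee_rot: [3.111, 0.419, 0.006]
wrist_force: [0.2, 0.8, -1.0]
width: 9.3
grip_force: 41.4
```

Run:
```python
from h import *
st(); plan([490,-40,240],0.087)
```

```text
3.92 [ 544.3 -324.5  250.9] [3.111 0.419 0.006] F [ 0.2  0.8 -1. ] w 9.3 g 41.4
turn [ 0.0029 -0.0039  0.1809] shift after turn cm [ -2.933 -28.814   1.088] before turn [  2.294 -28.875   1.002] toolx [0.996 0.087 0.   ] j7 -0.77
```

Emit:
carry_out([
  [[0,0,0],[0,0,0.09]],
  [[0,0,0],[0,0,0.09]],
  [[-0.4,-3.0,0],[0,0,0]],
  [[-0.4,-3.6,0],[0,0,0]],
  [[-0.4,-3.6,0],[0,0,0]],
])

```text
t: 4.33
position: [520.8, -222.6, 246.5]
ee_rot: [-3.138, -0.134, 0.005]
wrist_force: [0.5, 1.7, -1.3]
width: 9.4
grip_force: 41.4
```

Emit:
carry_out([
  [[-0.4,-3.6,0],[0,0,0]],
  [[-0.4,-3.6,0],[0,0,0]],
  [[-0.4,-3.6,0],[0,0,0]],
  [[-0.4,-3.6,0],[0,0,0]],
  [[-0.2,-3.0,0],[0,0,0]],
])

```text
t: 4.75
position: [487.1, -49.0, 247.0]
ee_rot: [-3.137, -0.14, 0.006]
wrist_force: [0.9, 0.4, -1.0]
width: 9.1
grip_force: 41.4
```

Emit:
carry_out([
  [[0,-1.2,0],[0,0,0]],
  [[0,0,0],[0,0,0]],
  [[0,0,0],[0,0,0]],
  [[0,0,0],[0,0,0]],
])

```text
t: 5.08
position: [487.9, -41.2, 247.7]
ee_rot: [3.138, 0.135, -0.002]
wrist_force: [1.0, -0.3, -0.9]
width: 9.7
grip_force: 41.3
```

Run:
```python
from h import *
st(); d=save('wrist','w3',s=1.42); st()
print(proj(d,[[535.2,-35.3,87],[535.2,-35.3,75]])*1.42)
```

```text
5.08 [487.9 -41.2 247.7] [ 3.138e+00  1.350e-01 -2.000e-03] F [ 1.  -0.3 -0.9] w 9.7 g 41.3
5.13 [488.  -41.5 247.9] [ 3.138e+00  1.340e-01 -1.000e-03] F [ 0.2 -0.3 -0.6] w 9.4 g 41.3
[[389.34056435 210.85835695]
 [389.56643849 208.94124887]]
```

View pics/w3.png

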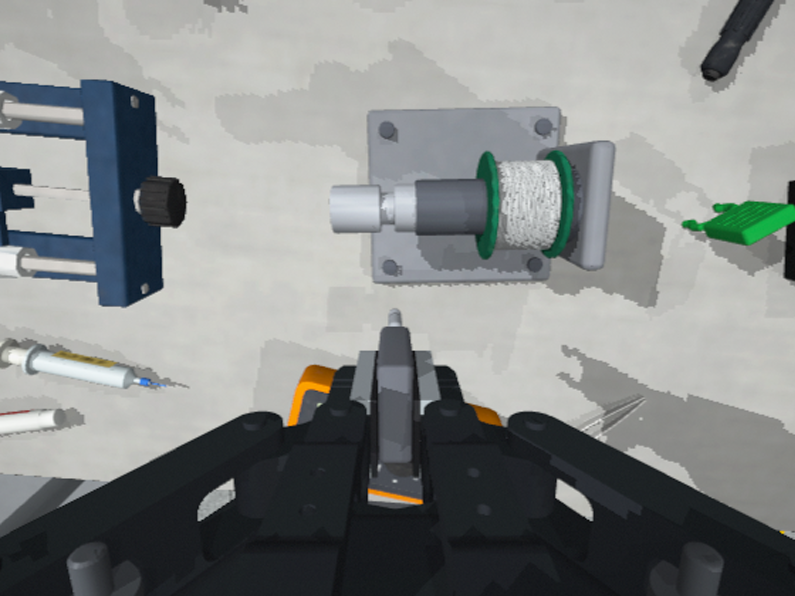

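The groove is plainly visible, spanning columns 381–396 (middle about 388). The axle centre is at row ~208, the sleeve face at col 414 and the free end at col 330.

Run:
```python
from h import *
d=L('w3')
im=d['color'].astype(float)
print(im[140:156,228:295].mean(2).mean(0).round(0).astype(int))
for c in (250,285): print(c, im[125:172,c].mean(1).round(0).astype(int))
for z in(75,83): print(onz(d,388/1.42,208.5/1.42,z))
print('free',onz(d,330/1.42,208.5/1.42,80),'sleeve',onz(d,414.5/1.42,207/1.42,85))
s=st();plan([535.0,-34.8,215],0.087)
```

```text
[205 205 205 200 202 203 204 204 205 205 206 206 206 207 207 207 208 208
 208 208 208 209 209 209 209 210 210 210 210 211 211 211 211 211 211 211
 212 212 202 155 143 164 175 177 187 194 194 192 189 176 189 201 201 201
 202 202 202 202 203 203 203 203 200 195 174 130 105]
250 [201 201 201 201 197 162 151 170 180 182 185 195 201 207 213 215 215 218
 217 217 218 220 220 217 211 206 203 199 194 189 183 177 171 160 149 136
 126 113 106 175 202 203 204 206 207 206 207]
285 [165 164 164 163 153 154 172 183 187 191 199 206 208 210 216 219 219 220
 217 213 211 208 207 207 202 198 192 189 183 179 173 166 156 146 133 122
 109 101 129 164 164 164 163 162 163 163 163]
[535.35318193 -34.48596222  75.        ]
[535.96367446 -34.53528483  83.        ]
free [533.27551752  -5.6612951   80.        ] sleeve [537.93540013 -47.38837244  85.        ]
5.13 [488.  -41.5 247.9] [ 3.138e+00  1.340e-01 -1.000e-03] F [ 0.2 -0.3 -0.6] w 9.4 g 41.3
turn [ 0.0009  0.0008 -0.0017] shift after turn cm [ 4.738 -0.261  3.287] before turn [ 4.74  -0.272  3.283] toolx [0.996 0.087 0.   ] j7 -1.36
```

Run:
```python
from h import *
d=L('w3'); im=d['color'].astype(int).mean(2).round(0).astype(int)
for r in (262,285,310,320,330): print(r, im[r,255:305])
print(im[222:345,278])
s=st(); A=R.from_rotvec(s['ee_rot'])
for u,v in [(395,365),(395,330),(395.5,465)]:
    print(A.inv().apply(onz(d,u/1.42,v/1.42,202.4)-[487.9,-41.2,247.7]))
```

```text
262 [129 130 128 130 128 129 130  93  41  29  81 118 130 131 134 132 133 133
 133 132 132 130 130 131 130 130 129 130 130 129 130 126 117 103  90  72
  42  21  48  87 100 100 100 100 101 103 105 119 129 129]
285 [ 26  85 127 141 141 102  47  35  35  32  23  59  79  82  85  88  91  90
  90  90  90  90  90  92  91  91  90  91  91  91  91  84  78  75  73  49
  40  51  54  53  77 168 201 198 171 101  34  34  35  34]
310 [ 23  20  23  24  23  23  32  34  34  36  25  47  73  86  92  98 101 101
 101  96  92  91  91  89  89  90  90  89  88  85  81  80  77  75  62  36
  26  31  30  31  42  34  20  25  20  28  33  34  34  34]
320 [ 21  25  28  27  22  26  37  41  44  42  32  47  72  84  91  98 102 101
 101 101 102 101 102 101 102 102 103 103  97  95  97  94  93  89  73  40
  28  31  30  32  25  21  23  26  25  24  29  33  34  32]
330 [ 29  29  28  26  24  74  66  39  40  40  66 138 130  86  79  79  79  72
  67  66  68  67  63  63  66  65  63  61  58  60  61  61  63  62  63  47
  34  31  30  30  61  50  22  24  25  27  27  30  33  33]
[139 139 139 140 152 180 197 189  80  80  81  81  81  82  82  81  82  84
  83  84  83  84  84  84  85  85  85  85  85  85  85  84  85  86  87 102
 117 130 130 131 131 131 131 131 132 131 130 131 130 131 130 131 126  90
  91  91  91  91  91  92  90  91  91  92  90  91  91  92  91  90  90  91
  90  90  91  90  90  91  90  90  90  91  90  89  89  89  89  89  89  91
 103 102 102 101 101 102 101 102 101 102 102 101  96  82  59  62  65  65
  63  62  64  64  66  75  75 106 195 169  82  79  79  82  78]
5.13 [488.  -41.5 247.9] [ 3.138e+00  1.340e-01 -1.000e-03] F [ 0.2 -0.3 -0.6] w 9.4 g 41.3
[16.59349302  0.62380363 45.28763162]
[26.39041603  0.62389358 45.27997639]
[-13.78396968   0.76455255  45.31149612]
```

Run:
```python
from h import *
plan([534.4,-33.4,198],0.09)
```

```text
turn [ 0.0009  0.0008 -0.0047] shift after turn cm [ 4.692 -0.392  4.987] before turn [ 4.694 -0.418  4.983] toolx [0.996 0.09  0.   ] j7 -1.36
```

Emit:
carry_out([
  [[1.5,-0.1,0],[0,0,-0.005]],
  [[2.2,-0.1,0],[0,0,0]],
  [[1.0,-0.2,0.5],[0,0,0]],
  [[0,0,1.5],[0,0,0]],
  [[0,0,1.5],[0,0,0]],
])

```text
t: 5.55
position: [535.5, -32.6, 212.7]
ee_rot: [3.138, 0.143, 0.002]
wrist_force: [-0.3, 0.7, -1.8]
width: 9.0
grip_force: 41.3
```

Emit:
carry_out([
  [[0,0,1.0],[0,0,0]],
  [[0,0,0.3],[0,0,0]],
  [[0,0,0],[0,0,0]],
  [[0,0,0],[0,0,0]],
  [[0,0,0],[0,0,0]],
])

```text
t: 5.97
position: [535.0, -31.8, 200.9]
ee_rot: [3.138, 0.145, 0.002]
wrist_force: [0.1, 0.3, -0.2]
width: 9.6
grip_force: 41.3
```

Run:
```python
from h import *
st();plan([534.4,-33.4,195],0.09)
```

```text
5.97 [535.  -31.8 200.9] [3.138e+00 1.450e-01 2.000e-03] F [ 0.1  0.3 -0.2] w 9.6 g 41.3
turn [ 0.0002 -0.0013  0.0024] shift after turn cm [-0.074  0.154  0.594] before turn [-0.076  0.154  0.594] toolx [0.996 0.09  0.   ] j7 -1.36
```

Emit:
carry_out([
  [[-0.07,0.15,0],[0,0,0.002]],
  [[0,0,0.3],[0,0,0]],
  [[0,0,0.2],[0,0,0]],
  [[0,0,0],[0,0,0]],
  [[0,0,0],[0,0,0]],
])

```text
t: 6.38
position: [533.9, -33.1, 195.2]
ee_rot: [-3.138, -0.143, 0.0]
wrist_force: [0.4, 0.8, -0.5]
width: 9.2
grip_force: 41.3
```

Emit:
carry_out([
  [[0,0,0.15],[0,0,0]],
  [[0,0,0.15],[0,0,0]],
  [[0,0,0],[0,0,0]],
  [[0,0,0],[0,0,0]],
])

```text
t: 6.72
position: [534.0, -33.1, 192.2]
ee_rot: [3.138, 0.143, -0.0]
wrist_force: [-0.6, 0.5, -0.1]
width: 9.6
grip_force: 41.3
```

Emit:
carry_out([
  [[0,0,0.1],[0,0,0]],
  [[0,0,0.1],[0,0,0]],
  [[0,0,0],[0,0,0]],
  [[0,0,0],[0,0,0]],
])

```text
t: 7.05
position: [534.0, -33.1, 190.2]
ee_rot: [-3.138, -0.142, 0.0]
wrist_force: [-0.3, -0.4, -0.7]
width: 9.5
grip_force: 41.3
```

Emit:
carry_out([
  [[0,0,0.1],[0,0,0]],
  [[0,0,0.1],[0,0,0]],
  [[0,0,0],[0,0,0]],
  [[0,0,0],[0,0,0]],
])

```text
t: 7.38
position: [534.0, -33.1, 188.2]
ee_rot: [-3.138, -0.143, 0.0]
wrist_force: [-0.3, 0.1, -1.5]
width: 9.3
grip_force: 41.3
```

Emit:
carry_out([
  [[0,0,0.1],[0,0,0]],
  [[0,0,0],[0,0,0]],
  [[0,0,0],[0,0,0]],
])

```text
t: 7.63
position: [534.0, -33.1, 187.2]
ee_rot: [3.138, 0.143, -0.0]
wrist_force: [0.4, 0.2, -1.0]
width: 9.2
grip_force: 41.3
```

No contact: it is already 3 mm past where it would rest beside the groove. Continuing gently.

Emit:
carry_out([
  [[0,0,0.1],[0,0,0]],
  [[0,0,0.1],[0,0,0]],
  [[0,0,0],[0,0,0]],
  [[0,0,0],[0,0,0]],
])

```text
t: 7.97
position: [534.0, -33.1, 185.2]
ee_rot: [-3.138, -0.142, 0.0]
wrist_force: [0.5, 0.7, -1.1]
width: 9.3
grip_force: 41.3
```

Emit:
carry_out([
  [[0,0,0.1],[0,0,0]],
  [[0,0,0.1],[0,0,0]],
  [[0,0,0],[0,0,0]],
  [[0,0,0],[0,0,0]],
])

```text
t: 8.3
position: [534.0, -33.1, 183.2]
ee_rot: [-3.138, -0.143, 0.0]
wrist_force: [-0.2, -0.5, -1.0]
width: 9.2
grip_force: 41.3
```

Emit:
carry_out([
  [[0,0,0.1],[0,0,0]],
  [[0,0,0],[0,0,0]],
  [[0,0,0],[0,0,0]],
])

```text
t: 8.55
position: [534.1, -33.2, 182.3]
ee_rot: [3.138, 0.143, 0.0]
wrist_force: [0.1, -0.3, -0.8]
width: 9.3
grip_force: 41.3
```

The clip is inside the groove with no side load (origin about 1 mm below the axle top). Now the push to snap it home.

Emit:
carry_out([
  [[0,0,0.1],[0,0,0]],
  [[0,0,0.1],[0,0,0]],
  [[0,0,0],[0,0,0]],
])

```text
t: 8.8
position: [534.3, -33.1, 180.6]
ee_rot: [3.138, 0.142, 0.001]
wrist_force: [-0.3, -0.0, 3.4]
width: 9.2
grip_force: 42.1
```

Emit:
carry_out([
  [[0,0,0.1],[0,0,0]],
  [[0,0,0.1],[0,0,0]],
  [[0,0,0],[0,0,0]],
])

```text
t: 9.05
position: [534.2, -33.1, 178.5]
ee_rot: [-3.138, -0.143, -0.001]
wrist_force: [-0.6, 0.4, 1.0]
width: 9.1
grip_force: 41.7
```

Emit:
carry_out([
  [[0,0,0.1],[0,0,0]],
  [[0,0,0.1],[0,0,0]],
  [[0,0,0],[0,0,0]],
])

```text
t: 9.3
position: [534.2, -33.2, 176.0]
ee_rot: [3.138, 0.142, 0.001]
wrist_force: [1.2, -1.0, -2.7]
width: 9.5
grip_force: 41.1
```

Emit:
carry_out([
  [[0,0,0.1],[0,0,0]],
  [[0,0,0.1],[0,0,0]],
  [[0,0,0],[0,0,0]],
])

```text
t: 9.55
position: [534.1, -33.1, 173.5]
ee_rot: [3.138, 0.143, -0.0]
wrist_force: [3.2, -0.7, -8.5]
width: 9.4
grip_force: 40.1
```

Emit:
carry_out([
  [[0,0,0.1],[0,0,0]],
  [[0,0,0.05],[0,0,0]],
  [[0,0,0],[0,0,0]],
  [[0,0,0],[0,0,0]],
])

```text
t: 9.88
position: [534.1, -32.9, 172.5]
ee_rot: [-3.138, -0.143, -0.0]
wrist_force: [2.1, 0.2, -5.2]
width: 9.3
grip_force: 40.6
```

Emit:
carry_out([
  [[0,0,0.1],[0,0,0]],
  [[0,0,0],[0,0,0]],
  [[0,0,0],[0,0,0]],
])

```text
t: 10.13
position: [534.0, -33.1, 171.8]
ee_rot: [-3.138, -0.143, -0.0]
wrist_force: [1.9, 0.6, -3.4]
width: 9.1
grip_force: 41.1
```

The pull is downward: the spring has snapped and draws the clip home. I follow it until it seats.

Emit:
carry_out([
  [[0,0,0.1],[0,0,0]],
  [[0,0,0],[0,0,0]],
  [[0,0,0],[0,0,0]],
])

```text
t: 10.38
position: [534.1, -33.1, 171.2]
ee_rot: [-3.138, -0.142, -0.001]
wrist_force: [0.7, 0.7, 3.5]
width: 9.0
grip_force: 42.0
```

Emit:
carry_out([
  [[0,0,0.08],[0,0,0]],
  [[0,0,0],[0,0,0]],
  [[0,0,0],[0,0,0]],
])

```text
t: 10.63
position: [534.1, -33.1, 170.9]
ee_rot: [-3.138, -0.142, -0.001]
wrist_force: [-1.4, 0.0, 9.9]
width: 9.2
grip_force: 43.0
```

Seated: it stopped at the expected height with 10 N. Releasing.

Emit:
carry_out([
  [[0,0,-0.05],[0,0,0]],
  [[0,0,0],[0,0,0]],
  [[0,0,0],[0,0,0]],
  [[0,0,0],[0,0,0]],
], claw=0.35)

```text
t: 10.97
position: [533.7, -33.2, 170.2]
ee_rot: [3.138, 0.142, -0.001]
wrist_force: [1.1, 0.0, -1.3]
width: 29.8
grip_force: 0.0
```

Emit:
carry_out([
  [[0,0,-0.5],[0,0,0]],
  [[0,0,-1.5],[0,0,0]],
  [[0,0,-3],[0,0,0]],
  [[0,0,-4],[0,0,0]],
  [[-4,0,-1],[0,0,0]],
])

```text
t: 11.38
position: [504.1, -36.2, 276.2]
ee_rot: [3.137, 0.146, 0.031]
wrist_force: [1.9, 0.2, 1.3]
width: 30.2
grip_force: 0.0
```

Emit:
carry_out([
  [[-1.5,0,0],[0,0,0]],
  [[0,0,0],[0,0,0]],
  [[0,0,0],[0,0,0]],
  [[0,0,0],[0,0,0]],
])

```text
t: 11.72
position: [480.0, -37.9, 270.7]
ee_rot: [-3.138, -0.143, -0.002]
wrist_force: [-0.2, 0.3, -0.6]
width: 29.7
grip_force: 0.0
```

Run:
```python
from h import *
st(); d=save('wrist','w4',(180,70,460,280),s=2.8); e=save('side','s4',(220,150,360,255),s=5)
a=cv2.imread('pics/w4.png');b=cv2.imread('pics/s4.png')
a=cv2.resize(a,(400,300));b=cv2.resize(b,(400,300)); cv2.imwrite('pics/f4.png',np.hstack([a,b]))
# tab top expected over home
g=R.from_euler('z',.09).as_matrix()
P=np.array([[535.5+q*np.cos(.09),-33.4+q*np.sin(.09),126] for q in(-15,15)])
print((proj(d,P)-[180,70])*400/280,(proj(e,P)-[220,150])*400/140)
```

```text
11.72 [480.  -37.9 270.7] [-3.138e+00 -1.430e-01 -2.000e-03] F [-0.2  0.3 -0.6] w 29.7 g 0.0
[[139.43016768 131.28257297]
 [139.40047141  62.48556373]] [[ 83.99943143  -1.67462658]
 [125.13473015  -6.92377204]]
```

View pics/f4.png

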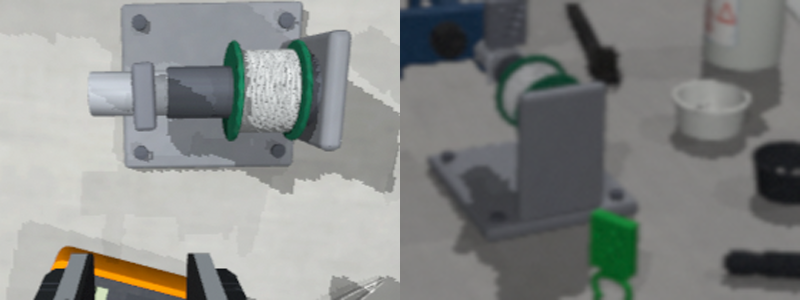

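The clip stands upright on the axle at the groove. Its tab spans cols 133–155, rows 62–130 in the left crop, against a predicted 62–131. The gripper is clear, so I hand in.

```bash
python3 -c "
from bench import ctrl
print(ctrl.job_done())"
```

```text
the job is handed in; nothing more can be done
None
```

The steel clip is snapped home in the axle's groove and released, with the gripper clear; I handed the job in at about 12 s, and the highest wrist force in my readings was about 10 N.

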